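# Lock a dop stick in the cam-lock dop holder

## Robot

A 7-joint arm with a two-finger parallel gripper is mounted at the origin on a cart in front of the work surface, level with it; the furniture and walls round the work are solid. World frame = base frame: x ahead of the robot, y to its left, z up, the work surface at z = 0. Lengths are in mm, angles in rad, forces in N, time in s.
With the tool pointing down it reaches from about 425 to 875 mm from the base axis. Payload 8.4 kg.
Tool frame: the origin (TCP) lies midway between the tips of the shut fingers; the grasp point (between the pads) lies 19 mm behind it; z points along the fingers, y is the line along which they close (so a half turn about z gives the same grasp; the last joint's range is limited). The gripper opens to 85 mm and grips with 20 to 120 N. Pads are 22 mm wide; open, the fingers measure 114 mm over their backs; the gripper's body (76 mm by 85 mm) begins 54 mm behind the grasp point. The pads swing forward as they close: fully open they stand 13 mm farther back than shut.
Start: joints at [-1.255, 0.333, 0.04, 1.465, -0.013, 1.343, -0.059], TCP at [261.953, 594.849, 231.308] pointing down, gripper open.
Joint ranges: [-2.58, 2.58], [-0.38, 2.09], [-1.3, 1.39], [0.25, 2.4], [-1.5, 4.64], [0.08, 2.09], [-2.65, 2.65]. Speed limits (rad/s): [2.22, 2.22, 2.79, 2.79, 3.14, 3.14, 3.14].

## Interface

Orientations are given as a unit quaternion [w, x, y, z].
In Python, from cell import observe, vision, arm gives the robot as it stands.
- The arm moves only by the tool send_rows, never from a script. Its argument "plan" is a list of rows, each an object of numbers: "x", "y", "z": the shift along the tool's x, y, z in m; "twist": the turn about the tool's z in degrees; "fingers": the finger opening in m, from 0 to 0.0854. In form: [{"x": .., "y": .., "z": .., "twist": .., "fingers": ..}, ...]. A call has 1 to 8 rows; each row shifts and turns the commanded pose from where the row before left it, along the tool's axes as they then stand; what a row does not reach is not made up. A row lasts 1/12 s, in which the tool goes at most 41.7 mm and 7.16 degrees, less where a joint would pass 70% of its speed; a pose out of reach is approached as far as the arm can. A call with a gripper value outside its range is refused whole. The fingers move at their own pace and stop on an object; "force" is the grip in N (left out, the last holds). Time passes only in rows, so rows that do not move let the fingers close. It gives the time, the measured TCP pose, the force, the opening and the grip force at its end, in the units of the state.
- observe(): the state, without advancing time (a new reading comes with each control period).
- vision.capture(name): name is "side" or "top" or "wrist"; returns the picture (400x640x3 uint8, red, green, blue); there is no depth.
- vision.camera_model(name): a dict with "intrinsics" (3x3 intrinsics, pixels), "view" (4x4, takes a point from world to camera coordinates); the wrist camera has in their place "T_tool_cam" (4x4, takes a point from camera to tool coordinates, whose origin is the TCP and whose axes are the flange's). Camera axes: x right, y down, z forward; pixel columns grow to the right and rows downward; lengths in mm; the calibration is good to about 2 mm. A picture is of the moment at which its call begins: read the wrist's pose just before it. camera_model takes no time and is no camera call.
- arm.job_done(): hands the job in; it is judged then, once.
Trained networks look in the newest picture that a camera, given by its name, has taken for a name from the list of things; names that differ only in an ending like _2 or _b are one class to them, and where a whole thing is asked for, a point or a joint stands for the part that bears it (a point fixed in the world has none). Each returns a list of dicts, best first, with "p" (0 to 1); they miss things now and then, are a little off and sometimes report something else, mostly with a low value. They report only what shows in the picture. A call takes as long as a camera call. They do not tell look-alikes from the thing itself.
- vision.cut_out(camera, name): "region" (400x640 bool, what is visible of it) and "box" ([left, top, right, bottom] in pixels, round what is visible of it).
The state is a dict: "time_s": time; "joints": joint angles; "joint_velocities": joint speeds; "tau": joint torques, N m; "position": TCP position; "tool_rot": TCP orientation; "force": force on the tool from outside, world axes, zero at the start; "wrist_torque": the same for the moment, N m; "grip_width": opening from 0.0 (shut) to 1.0 (fully open); "gripper_force": force on a finger pad.
Only numpy, scipy, OpenCV 4.12 (cv2) and the standard library are available. Lean on these libraries where they do the work, as an engineer would, in place of code of your own. Each camera call takes 0.05 s, during which the arm holds its last target. There are 200 camera calls.

## Task

Lay the dop stick with the orange stone in the dop holder, blunt end towards the brass stop, slide it gently home against the stop and let go. Then turn the black wing knob clockwise until the sprung jaw drops onto the stick and holds it; stop there, do not force the knob further, and leave the other things on the bench alone.

Things in the scene. Friction and masses are not known exactly. Their poses are not given: they have to be found in the camera images.
- dop_2: Dop stick: brown wooden dowel, 10 mm thick (flat-sided for contact), with an orange stone waxed on one end, 137 mm long, about 20 g, lying flat. Origin on its underside; its +y axis runs along the stick to the blunt end, 68 mm away; the dowel is clear to -47 mm, wax and stone reach to -69 mm. z up. The other stick on the bench has a dark stone.
- dop_2_grip (a point): Good place to grip the stick: on its centre line, half-way up (5 mm), 4 mm from its origin towards the stone, 72 mm from the blunt end. Axes as the stick: +y to the blunt end. With the stick home in the holder this point lies in the middle of the 48 mm gap between front rest and channel.
- dop_2_butt (a point): Centre of the stick's blunt end face, half-way up the stick.
- holder: Aluminium dop holder fixed to the bench, base 136 (x) x 120 (y) x 10 mm, origin under its centre. Stick bed along x at y=-41, top z=20. Channel x=2..50: fixed wall at y=-46, open jaw at y=-33 (13 wide, 9 deep, lead-ins to z=35). Front rest x=-58..-46: slot 14 wide, y=-48..-34, lead-ins to z=32. Nothing above z=10 between x=-46 and x=-5, y<6. Cam box x=-5..57, y=6..56, top z=40.
- stop: Stop block with a brass face at the far (+x) end of the channel. Origin is the holder's. The brass face is at holder x=+50 mm, the stick's blunt end must rest on it. Pushes up to about 10 N are gentle; the wax bond suffers above 25 N.
- knob_grip (a point): Black wing knob on the cam box; point on its turning axis (holder x=26, y=24, z=58 mm), half-way up the wing. Wing 44 x 9 mm, 24 high (z=45..69 over the bench, round flange 38 across below z=48), its length along this point's x axis; grip it across the 9 mm from above. The knob sits on a splined shaft: where it points tells nothing about where the cam's notch is.
- jaw_face (a point): Middle of the jaw's gripping face, holder x=26, z=25 mm; it moves along the holder's y: -33 mm open, -31 over the cam's crest, about -36 to -37 when it has dropped and holds a stick against the fixed wall.
- jaw: Dark steel sprung jaw with a roller that rides on the cam's rim. Springs (11 to 19 N) push it towards the stick, the cam holds it open. When the cam's notch comes round, the roller drops in and the jaw closes by 3 to 6 mm onto the stick. Origin is the holder's, moving with the jaw.
- cam: Cam under the cover, turned by the knob. Clockwise seen from above it turns 0.75 to 1.7 rad from its start: steady drag of 0.2 N m, stiffer over a crest (0.3 to 0.5), then the roller falls in and pulls the knob on (0.2), then the pull is gone. Play in the notch is 0.1 rad; then a steep wall: over 40 N there (0.8 N m) bends the roller's pin. It stays where left, so may be regripped.
- dop_3: Bystander: the other dop stick, with a dark stone, 127 mm long, 10 mm thick; leave it alone.
- jar_cerium: Bystander: pink powder jar with a black lid, 52 mm across, 69 mm high, standing; origin under its centre.
- tweezers: Bystander: steel tweezers lying flat, 132 x 15 x 10 mm, origin at the middle.
Things that resemble listed ones, but are neither listed nor needed, are in the scene too. What is shaped like the dop_2 but pink is not meant.

How it is judged (in metres and radians):
On the way, in this order (a step that is already met when the one before it is completed fails the run):
1. the stick lies in the holder, home against the stop, let go, with the jaw still open (x of dop_2_butt in the frame of holder between 0.048 and 0.052 m and y of dop_2_butt in the frame of holder between -0.048 and -0.034 m and z of dop_2_butt in the frame of holder between 0.022 and 0.0275 m and z of dop_2_grip in the frame of holder below 0.0275 m and angle between the y axis of dop_2_grip and the x axis of holder, either way round below 0.07 rad and contact force between the fingers and dop_2 below 0.2 N and y of jaw_face in the frame of holder above -0.0345 m), for 0.2 s.
2. the follower has dropped: the jaw presses the stick against the fixed wall (x of dop_2_butt in the frame of holder between 0.048 and 0.052 m and y of dop_2_butt in the frame of holder between -0.048 and -0.034 m and z of dop_2_butt in the frame of holder between 0.022 and 0.0275 m and z of dop_2_grip in the frame of holder below 0.0275 m and angle between the y axis of dop_2_grip and the x axis of holder, either way round below 0.07 rad and contact force between jaw and dop_2 above 8 N), for 0.2 s.
At the end, for the whole second after the job is handed in: The stick lies flat in the channel with its blunt end within 2 mm of the stop face and in line with the channel (4 degrees), the jaw has dropped and presses on it with its spring (over 8 N, not held off by the cam), and stick and holder are let go (all of step 2 and contact force between the fingers and dop_2 below 0.2 N and contact force between the fingers and holder below 0.2 N); the robot touches nothing.
It fails at once if the stick is pushed against the stop with more than 25 N (contact force between dop_2 and stop above 25 N).
It fails at once if the knob is forced: the cam presses on the jaw's roller with more than 40 N (contact force between cam and jaw above 40 N).
It fails at once if the other dop stick, the powder jar or the tweezers is moved more than 15 mm (distance of any of dop_3, jar_cerium, tweezers from where it was at the start of the episode above 0.015 m).
It also fails if it takes over 69 s, if anything falls off the work surface, if the arm or the gripper's body presses on something with over 40 N, if the wrist force passes 120 N, or if a joint passes its speed limit or range.

## Working session

There is one attempt and no reset: what is moved stays moved. The work goes in short steps, Python scripts to look and compute and a tool call to move; the robot and the scene stay as the last step left them, time stands still between calls to the robot, and variables do not carry over. Pictures are saved under pics/ and viewed, at most 10 in all, crops included, and the job is handed in when it is done.

Besides the shell and the picture viewer there is one more tool, called after "Emit:" as a command line: name --argument value ..., lists and objects as JSON in quotes. send_rows: Moves the arm, as the interface text tells. Its arguments: {"type":"object","properties":{"plan":{"type":"array","items":{"type":"object","properties":{"x":{"type":"number"},"y":{"type":"number"},"z":{"type":"number"},"twist":{"type":"number"},"fingers":{"type":"number"}}}},"force":{"type":"number"}},"required":["plan"]}

```bash
mkdir -p pics; cat > h.py <<'E'
import numpy as np, cv2
from cell import observe, vision, arm
def save(n,img): cv2.imwrite('pics/'+n+'.png',cv2.cvtColor(img,cv2.COLOR_RGB2BGR))
def R(q):
    from scipy.spatial.transform import Rotation as S
    return S.from_quat([q[1],q[2],q[3],q[0]]).as_matrix()
def cam(name,st=None):
    m=vision.camera_model(name); K=np.array(m['intrinsics'])
    if name=='wrist':
        T=np.eye(4); T[:3,:3]=R(st['tool_rot']); T[:3,3]=st['position']
        return K,np.linalg.inv(T@np.array(m['T_tool_cam']))
    return K,np.array(m['view'])
def onplane(K,V,uv,z):
    d=V[:3,:3].T@np.linalg.inv(K)@np.array([uv[0],uv[1],1.]); o=-V[:3,:3].T@V[:3,3]
    return o+d*(z-o[2])/d[2]
def proj(K,V,p):
    c=V[:3,:3]@np.array(p,float)+V[:3,3]; c=K@c; return c[:2]/c[2]
E
python3 - <<'E'
from h import *
st=observe(); print(st)
for n in('top','side'):
    im=vision.capture(n); save(n,im); K,V=cam(n); print(n,K.round(1).tolist(),V.round(3).tolist())
    for t in('dop_2','holder','knob_grip','jaw','jar_cerium','tweezers','stop'):
        for r in vision.cut_out(n,t): print(t,round(r['p'],2),r['box'])
a=cv2.imread('pics/top.png');b=cv2.imread('pics/side.png')
cv2.imwrite('pics/ts.png',cv2.resize(np.vstack([a,b]),(480*2*5//6,600*5//5)) if 0 else a)
print(vision.camera_model('wrist'))
E
```

```text
{'time_s': 0.0, 'joints': array([-1.25519111,  0.33393071,  0.03989056,  1.4662905 , -0.01338573,
        1.34326592, -0.05849612]), 'joint_velocities': array([-2.38323531e-03, -3.99303212e-04, -2.30918353e-04,  4.22669741e-04,
        2.18681543e-04, -1.00607206e-03, -1.28339361e-06]), 'tau': array([ 2.27123192e-04, -6.58559561e+01,  1.36548992e+00, -4.05556512e+01,
        1.67676882e-02,  1.27244572e-02,  2.03289648e-05]), 'position': array([261.81543225, 594.44424996, 230.39927371]), 'tool_rot': array([-1.03172010e-04,  2.05931628e-01,  9.78566044e-01, -8.07725550e-04]), 'force': array([ 0.15162872, -0.22242405,  0.01479255]), 'wrist_torque': array([ 0.00489493,  0.02055265, -0.04136601]), 'gripper_force': 0.0, 'grip_width': 1.0002342824604358}
top [[371.5, 0.0, 322.9], [0.0, 371.5, 201.8], [0.0, 0.0, 1.0]] [[0.009, -1.0, 0.024, 129.096], [-0.998, -0.011, -0.061, 608.208], [0.061, -0.023, -0.998, 894.518], [0.0, 0.0, 0.0, 1.0]]
dop_2 0.66 [345.2, 121.0, 388.5, 149.7]
dop_2 0.6 [393.3, 247.4, 441.2, 253.9]
dop_2 0.57 [376.0, 268.6, 430.0, 278.3]
dop_2 0.56 [190.9, 286.9, 197.1, 29
[... 604 characters left out ...]
6]
holder 0.62 [239.6, 210.3, 288.3, 251.6]
knob_grip 0.61 [265.3, 211.8, 280.8, 227.0]
jar_cerium 0.94 [283.3, 239.5, 300.9, 272.8]
tweezers 0.6 [220.8, 179.8, 256.6, 189.9]
{'intrinsics': array([[295.84395638,   0.        , 317.06504061],
       [  0.        , 295.84395638, 193.48536642],
       [  0.        ,   0.        ,   1.        ]]), 'T_tool_cam': array([[ 1.60136046e-04, -9.60760406e-01, -2.77379555e-01,
         7.04019722e+01],
       [ 9.99999987e-01,  1.57899597e-04,  3.04000881e-05,
         8.49100811e-01],
       [ 1.45909190e-05, -2.77379556e-01,  9.60760418e-01,
        -1.42242041e+02],
       [ 0.00000000e+00,  0.00000000e+00,  0.00000000e+00,
         1.00000000e+00]])}
```

View pics/top.png

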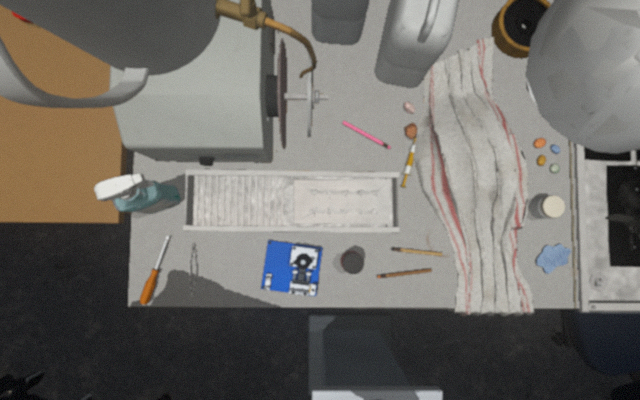

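View pics/side.png

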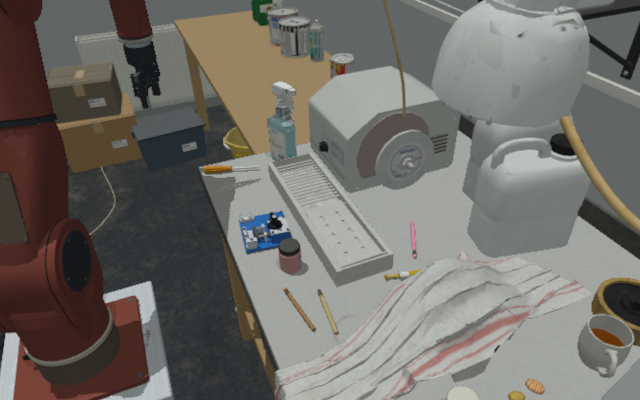

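Candidates in the top view are the light stick at (393–441, 250), the brown stick at (376–430, 273), and the pink one at (345–388, 135), which is ruled out. The blue holder is at (264–320, 240–298) and the jar at (352, 262). I'll enlarge a crop to tell the two sticks apart.

```bash
python3 - <<'E'
from h import *
a=cv2.imread('pics/top.png')[235:305,255:455]; b=cv2.imread('pics/side.png')[200:340,215:365]
a=cv2.resize(a,(800,280),interpolation=cv2.INTER_CUBIC); b=cv2.resize(b,(343,320),interpolation=cv2.INTER_CUBIC)
c=np.zeros((600,800,3),np.uint8); c[:280]=a; c[280:,:343]=b
b2=cv2.imread('pics/side.png')[280:340,275:350]; c[280:,360:760]=cv2.resize(b2,(400,320),interpolation=cv2.INTER_CUBIC)
cv2.imwrite('pics/c1.png',c)
K,V=cam('top')
for uv in[(393,249),(441,253),(376,276),(430,269),(264,240),(320.5,241),(319,297.5),(262,292),(352,262)]: print(uv,onplane(K,V,uv,10).round(0))
E
```

```text
(393, 249) [493. -39.  10.]
(441, 253) [ 484. -158.   10.]
(376, 276) [427.   3.  10.]
(430, 269) [ 444. -130.   10.]
(264, 240) [512. 278.  10.]
(320.5, 241) [511. 140.  10.]
(319, 297.5) [374. 142.  10.]
(262, 292) [386. 281.  10.]
(352, 262) [460.  62.  10.]
```

View pics/c1.png

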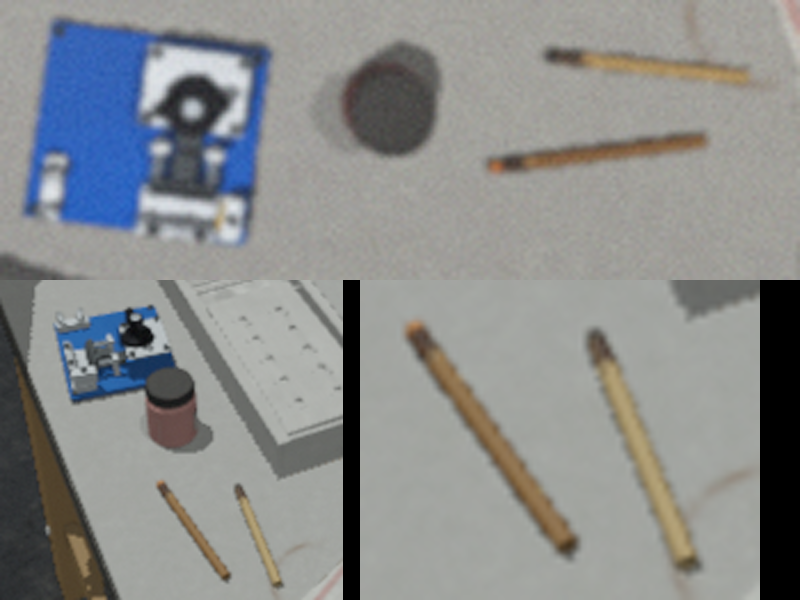

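Of the two, the brown stick has the orange stone at its left end (top view ~(377, 276)), and its blunt end is at (430, 269). The paler stick at row 250 has a dark stone, so it is dop_3. I'll set out towards the brown stick and look at the holder on the way.

Emit:
send_rows --plan '[{"x": -0.0176, "y": -0.022, "z": 0.001, "fingers": 0.03}, {"x": -0.0176, "y": -0.022, "z": 0.001}, {"x": -0.0176, "y": -0.022, "z": 0.001}, {"x": -0.0176, "y": -0.022, "z": 0.001}, {"x": -0.0176, "y": -0.022, "z": 0.001}, {"x": -0.0176, "y": -0.022, "z": 0.001}, {"x": -0.0176, "y": -0.022, "z": 0.001}]' --force 20

```text
invalid input
```

Emit:
send_rows --plan '[{"x": -0.0176, "y": -0.022, "z": 0.001}, {"x": -0.0176, "y": -0.022, "z": 0.001}, {"x": -0.0176, "y": -0.022, "z": 0.001}, {"x": -0.0176, "y": -0.022, "z": 0.001}, {"x": -0.0176, "y": -0.022, "z": 0.001}, {"x": 0, "y": 0, "z": 0}, {"x": 0, "y": 0, "z": 0}]'

```text
invalid input
```

```bash
python3 - <<'E'
from h import *
st=observe(); im=vision.capture('wrist'); save('w1',im); K,V=cam('wrist',st)
np.savez('w1',K=K,V=V); print(st['time_s'],st['position'],st['joints'],st['grip_width'])
for t in('holder','knob_grip','jaw','stop','dop_2'):
    for r in vision.cut_out('wrist',t): print(t,round(r['p'],2),r['box'])
E
```

```text
0.8 [261.93670283 594.85608196 231.33034223] [-1.25519215  0.33314893  0.03988555  1.46542116 -0.01343888  1.34327054
 -0.05849797] 0.9987767919301715
holder 0.82 [112.8, 359.8, 165.4, 400.0]
jaw 0.47 [127.2, 381.7, 130.5, 389.5]
```

View pics/w1.png

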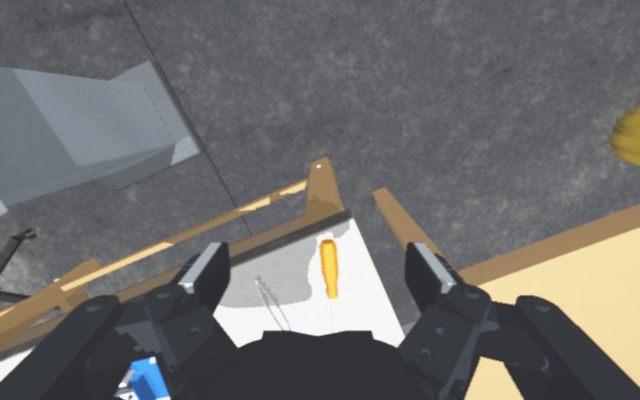

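The pictures show only that the arm has not moved; the rows were rejected because fields were left out. I'll send complete rows.

Emit:
send_rows --plan '[{"x": -0.0176, "y": -0.022, "z": 0.001, "twist": 0, "fingers": 0.03}, {"x": -0.0176, "y": -0.022, "z": 0.001, "twist": 0, "fingers": 0.03}, {"x": -0.0176, "y": -0.022, "z": 0.001, "twist": 0, "fingers": 0.03}, {"x": -0.0176, "y": -0.022, "z": 0.001, "twist": 0, "fingers": 0.03}, {"x": -0.0176, "y": -0.022, "z": 0.001, "twist": 0, "fingers": 0.03}, {"x": -0.0176, "y": -0.022, "z": 0.001, "twist": 0, "fingers": 0.03}, {"x": -0.0176, "y": -0.022, "z": 0.001, "twist": 0, "fingers": 0.03}, {"x": -0.0176, "y": -0.022, "z": 0.001, "twist": 0, "fingers": 0.03}]' --force 20

```text
time_s: 1.77
position: [320.1, 375.7, 223.4]
tool_rot: [0.0, 0.206, 0.979, 0.0]
force: [1.3, -0.1, -0.9]
grip_width: 0.351
gripper_force: 0.0
```

Emit:
send_rows --plan '[{"x": -0.0176, "y": -0.022, "z": 0.001, "twist": 0, "fingers": 0.03}, {"x": -0.0176, "y": -0.022, "z": 0.001, "twist": 0, "fingers": 0.03}, {"x": -0.0176, "y": -0.022, "z": 0.001, "twist": 0, "fingers": 0.03}, {"x": -0.0176, "y": -0.022, "z": 0.001, "twist": 0, "fingers": 0.03}, {"x": -0.0176, "y": -0.022, "z": 0.001, "twist": 0, "fingers": 0.03}, {"x": -0.0176, "y": -0.022, "z": 0.001, "twist": 0, "fingers": 0.03}, {"x": -0.0176, "y": -0.022, "z": 0.001, "twist": 0, "fingers": 0.03}, {"x": -0.0176, "y": -0.022, "z": 0.001, "twist": 0, "fingers": 0.03}]'

```text
time_s: 2.43
position: [378.0, 157.9, 215.5]
tool_rot: [0.0, 0.206, 0.979, 0.0]
force: [0.9, -0.1, 0.2]
grip_width: 0.349
gripper_force: 0.0
```

Emit:
send_rows --plan '[{"x": -0.0176, "y": -0.022, "z": 0.001, "twist": 6.6, "fingers": 0.03}, {"x": 0, "y": 0, "z": 0, "twist": 6.6, "fingers": 0.03}, {"x": 0, "y": 0, "z": 0, "twist": 6.6, "fingers": 0.03}, {"x": 0, "y": 0, "z": 0, "twist": 6.6, "fingers": 0.03}, {"x": 0, "y": 0, "z": 0, "twist": 6.6, "fingers": 0.03}, {"x": 0, "y": 0, "z": 0, "twist": 6.6, "fingers": 0.03}, {"x": 0, "y": 0, "z": 0, "twist": 6.6, "fingers": 0.03}, {"x": 0, "y": 0, "z": 0, "twist": 6.6, "fingers": 0.03}]'

```text
time_s: 3.1
position: [385.0, 132.0, 214.5]
tool_rot: [-0.0, 0.622, 0.783, 0.0]
force: [-0.7, 0.8, 0.5]
grip_width: 0.357
gripper_force: 0.0
```

Emit:
send_rows --plan '[{"x": 0, "y": 0, "z": 0, "twist": 6.0, "fingers": 0.03}, {"x": 0, "y": 0, "z": 0, "twist": 0, "fingers": 0.03}]'

```text
time_s: 3.27
position: [385.1, 131.9, 214.5]
tool_rot: [0.0, 0.662, 0.75, 0.0]
force: [0.2, 0.2, -0.1]
grip_width: 0.357
gripper_force: 0.0
```

```bash
cat > look.py <<'E'
import sys
from h import *
n=sys.argv[1]
st=observe(); im=vision.capture('wrist'); save(n,im); K,V=cam('wrist',st)
np.savez(n,K=K,V=V); print(st['time_s'],st['position'].round(1),R(st['tool_rot']).round(3).tolist(),st['joints'].round(2),st['grip_width'])
for t in sys.argv[2:]:
    for r in vision.cut_out('wrist',t): print(t,round(r['p'],2),r['box'])
E
python3 look.py w2 holder knob_grip jaw stop
```

```text
3.2667 [385.1 131.9 214.5] [[-0.124, 0.992, 0.0], [0.992, 0.124, 0.0], [0.0, 0.0, -1.0]] [-0.75 -0.18  0.28  2.04  0.05  1.27 -0.37] 0.35708265959259183
holder 0.79 [315.1, 28.8, 450.3, 176.6]
knob_grip 0.71 [381.6, 115.6, 417.0, 162.4]
jaw 0.88 [341.2, 105.9, 388.0, 146.1]
stop 0.67 [320.1, 142.5, 346.4, 158.2]
stop 0.34 [382.0, 116.1, 417.7, 160.3]
```

View pics/w2.png

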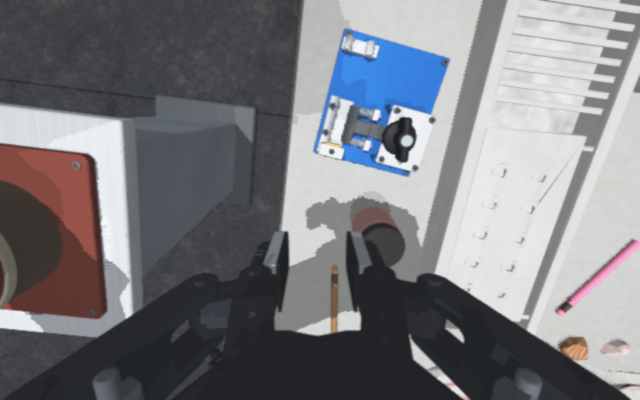

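The wrist view shows the blue holder with corners at about (347, 28), (450, 58), (409, 176) and (315, 153). The knob is at (402, 140) with its wing roughly along the image's vertical, and the stone end of the stick is at (335, 266). Next I'll fit the holder pose.

```bash
python3 - <<'E'
from h import *
d=np.load('w2.npz');K,V=d['K'],d['V']
im=cv2.cvtColor(cv2.imread('pics/w2.png'),cv2.COLOR_BGR2RGB).astype(int)
m=((im[...,2]>im[...,0]+60)).astype(np.uint8); m[200:]=0; m[:,:300]=0
c=cv2.convexHull(np.vstack([x for x in cv2.findContours(m,0,2)[0] if len(x)>15]))
p=cv2.approxPolyDP(c,6,True)[:,0]; print(p.tolist())
W=np.array([onplane(K,V,q,10)[:2] for q in c[:,0]],np.float32)
r=cv2.minAreaRect(W); print(r)
P=np.array([onplane(K,V,q,10)[:2] for q in ((347,28),(450,58),(409,176),(315,153))])
print(P.round(1).tolist(),P.mean(0))
a=P[3]-P[0]+P[2]-P[1]; th=np.arctan2(a[1],a[0]); b=P[1]-P[0]+P[2]-P[3]; print(np.degrees(th),np.degrees(np.arctan2(b[1],b[0])))
c0=P.mean(0); ex=np.array([np.cos(th),np.sin(th)]);ey=np.array([-ex[1],ex[0]])
def w(x,y,z): return [*(c0+x*ex+y*ey),z]
for n,q in dict(knob=(26,24,69),jaw=(26,-33,25),stopbed=(50,-41,25),rest=(-52,-41,20)).items(): print(n,np.round(w(*q),1),proj(K,V,w(*q)).round(1))
for uv in [(335,266),(335,330)]: print(onplane(K,V,uv,7))
big=cv2.resize(cv2.imread('pics/w2.png')[15:195,300:470],None,fx=3.3,fy=3.3,interpolation=cv2.INTER_CUBIC); cv2.imwrite('pics/c2.png',big)
E
```

```text
[[449, 59], [408, 175], [313, 150], [344, 29]]
((444.9063720703125, 212.4082489013672), (134.71974182128906, 118.69535827636719), 82.62737274169922)
[[397.9, 286.6], [512.4, 271.8], [495.9, 138.6], [380.6, 152.0]] [446.68469527 212.25255361]
-97.1857154330944 -7.00575813975739
knob [467.2 183.5  69. ] [407.9 140.7]
jaw [410.7 190.6  25. ] [346.6 123.4]
stopbed [399.8 167.8  25. ] [333.7 143. ]
rest [412.5 269.   20. ] [359.3  46.3]
[425.27588928   6.14423449   7.        ]
[439.63147455 -94.63416307   7.        ]
```

View pics/c2.png

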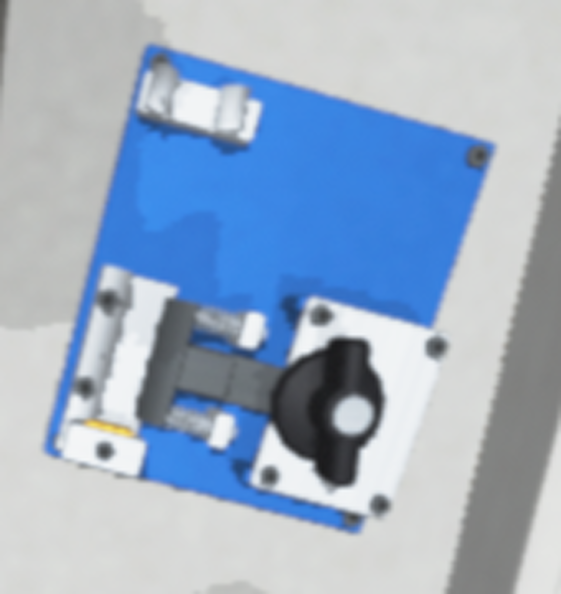

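The crop shows the holder with the rest at the top, the brass stop at the lower left, the jaw open, and the wing along the holder's x axis. I'll move above the stick.

Emit:
send_rows --plan '[{"x": -0.028, "y": 0.0035, "z": 0, "twist": 0, "fingers": 0.03}, {"x": -0.028, "y": 0.0035, "z": 0, "twist": 0, "fingers": 0.03}, {"x": -0.028, "y": 0.0035, "z": 0, "twist": 0, "fingers": 0.03}, {"x": -0.028, "y": 0.0035, "z": 0, "twist": 0, "fingers": 0.03}, {"x": -0.028, "y": 0.0035, "z": 0, "twist": 0, "fingers": 0.03}, {"x": -0.028, "y": 0.0035, "z": 0.02, "twist": 0, "fingers": 0.03}, {"x": -0.0285, "y": 0.0038, "z": 0.02, "twist": -1, "fingers": 0.03}, {"x": 0, "y": 0, "z": 0.03, "twist": 0, "fingers": 0.03}]'

```text
time_s: 4.18
position: [437.3, -64.8, 145.6]
tool_rot: [0.002, 0.654, 0.756, 0.001]
force: [0.9, 0.7, -0.1]
grip_width: 0.352
gripper_force: 0.0
```

Emit:
send_rows --plan '[{"x": 0, "y": 0, "z": 0.03, "twist": 0, "fingers": 0.03}, {"x": 0, "y": 0, "z": 0.03, "twist": 0, "fingers": 0.03}, {"x": 0, "y": 0, "z": 0.015, "twist": 0, "fingers": 0.03}, {"x": 0, "y": 0, "z": 0, "twist": 0, "fingers": 0.03}]'

```text
time_s: 4.52
position: [432.7, -59.8, 66.5]
tool_rot: [-0.002, 0.653, 0.758, -0.002]
force: [-0.7, -0.0, -0.2]
grip_width: 0.352
gripper_force: 0.0
```

```bash
python3 look.py w3 dop_2; python3 - <<'E'
from h import *
d=np.load('w3.npz');K,V=d['K'],d['V']
im=cv2.imread('pics/w3.png'); hsv=cv2.cvtColor(im,cv2.COLOR_BGR2HSV)
m=cv2.inRange(hsv,(4,80,50),(20,255,255)); n,l,s,c=cv2.connectedComponentsWithStats(m)
for i in range(1,n):
    if s[i,4]>60:
        ys,xs=np.where(l==i); W=np.array([onplane(K,V,q,8)[:2] for q in zip(xs,ys)],np.float32)
        print(s[i],cv2.minAreaRect(W),W[np.argmax(W[:,1])],W[np.argmin(W[:,1])])
E
```

```text
4.5167 [432.7 -59.8  66.5] [[-0.148, 0.989, -0.005], [0.989, 0.148, -0.001], [-0.001, -0.006, -1.0]] [-0.58  0.06  0.63  2.17 -0.04  0.93  0.23] 0.35178555989728316
dop_2 0.73 [311.2, 118.4, 326.1, 296.5]
dop_2 0.62 [352.0, 184.2, 414.6, 330.2]
[314 121  12  13 130] ((425.7056579589844, -1.1585907936096191), (7.319183826446533, 7.773988723754883), 8.36733341217041) [426.08582    2.826133] [423.21677    -4.8076224]
[ 311  152   15  147 1626] ((435.2202453613281, -74.6429443359375), (8.434264183044434, 114.89686584472656), 7.212364196777344) [431.31216  -17.751966] [ 441.2196  -131.79033]
[379 204  24  62 542] ((489.02508544921875, -70.37175750732422), (48.50259780883789, 8.670469284057617), 84.29463195800781) [488.3514   -45.932423] [490.20068  -94.861244]
[354 314   7  16  82] ((478.8710021972656, -148.33010864257812), (4.60126256942749, 14.652532577514648), 3.990007162094116) [ 478.9543  -140.98026] [ 477.63684 -155.76028]
```

View pics/w3.png

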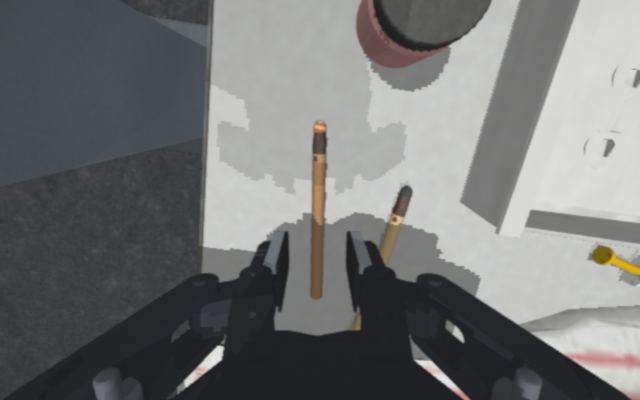

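The picture shows the orange-stone stick centred between the fingers. Its stone is at (319, 127) and its blunt end at (316, 297). dop_3 lies to the right and is clear of the fingers. I'll descend and grip.

Emit:
send_rows --plan '[{"x": 0, "y": 0, "z": 0.02, "twist": 0.5, "fingers": 0.03}, {"x": 0, "y": 0, "z": 0.02, "twist": 0.5, "fingers": 0.03}, {"x": 0, "y": 0, "z": 0.015, "twist": 0, "fingers": 0.03}, {"x": 0, "y": 0, "z": 0.006, "twist": 0, "fingers": 0.03}, {"x": 0, "y": 0, "z": 0.002, "twist": 0, "fingers": 0.03}, {"x": 0, "y": 0, "z": 0, "twist": 0, "fingers": 0.03}]'

```text
time_s: 5.12
position: [435.8, -59.6, 7.2]
tool_rot: [0.0, 0.66, 0.752, 0.0]
force: [-0.0, -0.4, 0.8]
grip_width: 0.348
gripper_force: 0.0
```

Emit:
send_rows --plan '[{"x": 0, "y": 0, "z": 0, "twist": 0, "fingers": 0.0}, {"x": 0, "y": 0, "z": 0, "twist": 0, "fingers": 0.0}, {"x": 0, "y": 0, "z": 0, "twist": 0, "fingers": 0.0}, {"x": 0, "y": 0, "z": 0, "twist": 0, "fingers": 0.0}, {"x": 0, "y": 0, "z": 0, "twist": 0, "fingers": 0.0}, {"x": 0, "y": 0, "z": 0, "twist": 0, "fingers": 0.0}]' --force 25

```text
time_s: 5.62
position: [436.0, -59.6, 7.4]
tool_rot: [0.0, 0.66, 0.751, 0.001]
force: [-1.1, -0.3, 7.5]
grip_width: 0.094
gripper_force: 24.6
```

The grip is too high on the stick (z 7.4). I'll reopen, go down 5 mm and regrip.

Emit:
send_rows --plan '[{"x": 0, "y": 0, "z": 0, "twist": 0, "fingers": 0.03}, {"x": 0, "y": 0, "z": 0, "twist": 0, "fingers": 0.03}, {"x": 0, "y": 0, "z": 0, "twist": 0, "fingers": 0.03}, {"x": 0, "y": -0.002, "z": 0.003, "twist": 0, "fingers": 0.03}, {"x": 0, "y": 0, "z": 0.002, "twist": 0, "fingers": 0.03}, {"x": 0, "y": 0, "z": 0, "twist": 0, "fingers": 0.03}]'

```text
time_s: 6.12
position: [432.5, -59.9, 0.8]
tool_rot: [-0.0, 0.66, 0.751, -0.0]
force: [-0.2, -0.5, 0.3]
grip_width: 0.354
gripper_force: 0.0
```

Emit:
send_rows --plan '[{"x": 0, "y": 0, "z": 0, "twist": 0, "fingers": 0.0}, {"x": 0, "y": 0, "z": 0, "twist": 0, "fingers": 0.0}, {"x": 0, "y": 0, "z": 0, "twist": 0, "fingers": 0.0}, {"x": 0, "y": 0, "z": 0, "twist": 0, "fingers": 0.0}, {"x": 0, "y": 0, "z": 0, "twist": 0, "fingers": 0.0}, {"x": 0, "y": 0, "z": 0, "twist": 0, "fingers": 0.0}]' --force 25

```text
time_s: 6.62
position: [433.1, -59.9, 1.3]
tool_rot: [0.0, 0.66, 0.751, 0.0]
force: [-0.4, -0.3, -0.8]
grip_width: 0.103
gripper_force: 27.8
```

Emit:
send_rows --plan '[{"x": 0, "y": 0, "z": -0.01, "twist": 0, "fingers": 0.0}, {"x": 0, "y": 0, "z": -0.03, "twist": 0, "fingers": 0.0}, {"x": 0, "y": 0, "z": -0.04, "twist": 0, "fingers": 0.0}, {"x": 0, "y": 0, "z": -0.04, "twist": 0, "fingers": 0.0}, {"x": 0.025, "y": 0.001, "z": 0, "twist": 0, "fingers": 0.0}, {"x": 0.025, "y": 0.001, "z": 0, "twist": 0, "fingers": 0.0}, {"x": 0.025, "y": 0.001, "z": 0, "twist": 0, "fingers": 0.0}, {"x": 0.025, "y": 0.001, "z": 0, "twist": 0, "fingers": 0.0}]'

```text
time_s: 7.28
position: [424.1, 40.6, 122.5]
tool_rot: [0.0, 0.66, 0.751, 0.001]
force: [1.0, -0.1, 0.3]
grip_width: 0.101
gripper_force: 27.8
```

Emit:
send_rows --plan '[{"x": 0.025, "y": 0.001, "z": 0, "twist": 5, "fingers": 0.0}, {"x": 0.025, "y": 0.001, "z": 0, "twist": 5, "fingers": 0.0}, {"x": 0.025, "y": 0.001, "z": 0, "twist": 4.6, "fingers": 0.0}, {"x": 0.025, "y": 0.001, "z": 0, "twist": 0, "fingers": 0.0}, {"x": 0, "y": 0, "z": 0, "twist": 0, "fingers": 0.0}, {"x": 0, "y": 0, "z": 0, "twist": 0, "fingers": 0.0}]'

```text
time_s: 7.78
position: [428.1, 140.1, 121.9]
tool_rot: [0.0, 0.749, 0.662, -0.0]
force: [0.2, 0.2, -0.7]
grip_width: 0.1
gripper_force: 27.8
```

```bash
python3 look.py w4 knob_grip jaw stop
```

```text
7.7833 [428.1 140.1 121.9] [[0.122, 0.992, 0.0], [0.992, -0.122, -0.001], [-0.001, 0.001, -1.0]] [-0.81  0.01  0.4   2.08 -0.    1.05 -0.53] 0.09997378980439804
knob_grip 0.56 [335.9, 113.1, 382.1, 174.7]
jaw 0.58 [285.8, 110.9, 338.5, 165.8]
stop 0.96 [263.1, 165.3, 297.0, 186.9]
```

View pics/w4.png

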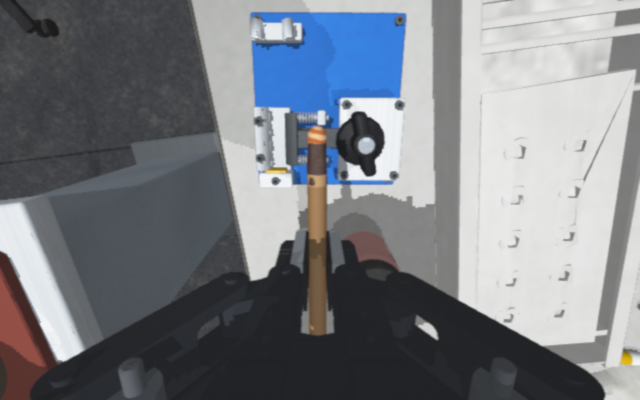

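The view shows the stick held straight, with the stone at (316, 135) and the blunt end at (317, 335). The holder is squarely ahead, its corners at about (250, 12), (406, 12), (396, 184) and (258, 185).

```bash
python3 - <<'E'
from h import *
from scipy.optimize import least_squares
d=np.load('w4.npz');K,V=d['K'],d['V']
bgr=cv2.imread('pics/w4.png');im=bgr[...,::-1].astype(int)
m=((im[...,2]>im[...,0]+60)).astype(np.uint8); m[200:]=0; m[:,:235]=0;m[:,430:]=0
def edge(rows,f): return [(f(np.where(m[r])[0]),r) for r in rows if m[r].any()]
L=edge(range(50,95,3),lambda a:a[0]-.5); Rr=edge(range(30,90,3),lambda a:a[-1]+.5)
T=[(c,np.where(m[:,c])[0][0]-.5) for c in range(310,395,4)]
B=[(c,np.where(m[:,c])[0][-1]+.5) for c in range(300,335,3)]
W=lambda l:np.array([onplane(K,V,q,10)[:2] for q in l])
L,Rr,T,B=map(W,(L,Rr,T,B))
def f(p):
    ex=np.array([np.cos(p[2]),np.sin(p[2])]);ey=np.array([-ex[1],ex[0]]);c=p[:2]
    return np.r_[((L-c)@ey+60),((Rr-c)@ey-60),((T-c)@ex+68),((B-c)@ex-68)]
s=least_squares(f,[446,212,np.radians(-97.2)],loss='soft_l1'); p=s.x; r=f(p)
print(p[:2],np.degrees(p[2])); i=0
for n,a in zip('LRTB',(L,Rr,T,B)): print(n,r[i:i+len(a)].mean().round(2),r[i:i+len(a)].std().round(2)); i+=len(a)
np.save('hold',p)
ex=np.array([np.cos(p[2]),np.sin(p[2])]);ey=np.array([-ex[1],ex[0]])
w=lambda x,y,z:[*(p[:2]+x*ex+y*ey),z]
for n,q in dict(knobtop=(26,24,69),stop=(50,-41,25),restL=(-58,-48,32),restR=(-58,-34,32),boxTR=(57,56,40),boxTL=(57,6,40)).items(): print(n,proj(K,V,w(*q)).round(1))
z=121.9+8.7
tip,b=onplane(K,V,(316,130),z),onplane(K,V,(317,335),z); print('stick',tip,b,np.degrees(np.arctan2(*(b-tip)[[1,0]])),np.linalg.norm(b-tip))
for x in (-28,-22): print('tgt',x,w(x,-40,0))
k=cv2.resize(bgr[90:200,240:415],None,fx=4.5,fy=4.5,interpolation=cv2.INTER_CUBIC); cv2.imwrite('pics/c4.png',k)
# wing: dark pixels
g=im.max(2); km=(g<70)[100:190,330:400]; ys,xs=np.where(km); print('dark',xs.min()+330,xs.max()+330,ys.min()+100,ys.max()+100)
E
```

```text
[444.72416893 212.45130241] -98.15213474301068
L 0.91 0.26
R -0.62 0.31
T 0.62 0.38
B -27.99 27.23
knobtop [364.  145.8]
stop [274.8 167.1]
restL [260.2  15.9]
restR [280.4  16.3]
boxTR [396.8 182. ]
boxTL [332.7 180.8]
stick [435.54359457 201.575308   130.6       ] [422.57188971  92.77515637 130.6       ] -96.79899904305813 109.57069919521365
tgt -28 [np.float64(409.0988239103564), np.float64(245.84044423718495), 0]
tgt -22 [np.float64(408.24801179815205), np.float64(239.90107400544096), 0]
dark 336 399 104 177
```

View pics/c4.png

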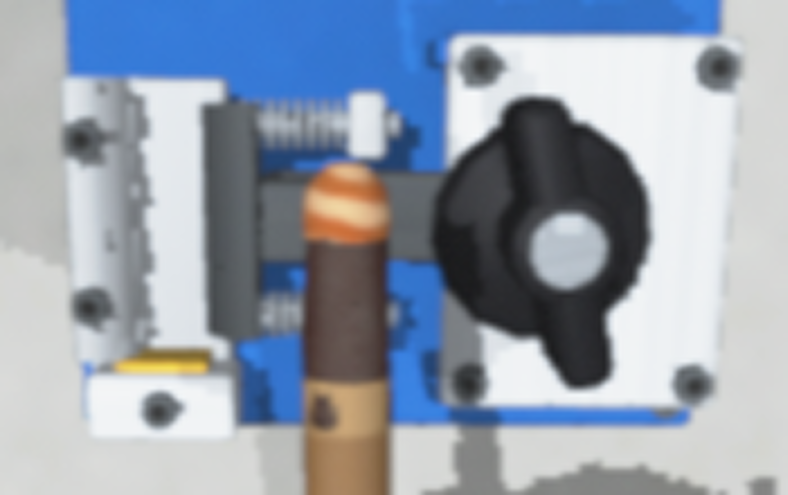

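```bash
python3 - <<'E'
from h import *
from scipy.optimize import least_squares
d=np.load('w4.npz');K,V=d['K'],d['V']
im=cv2.imread('pics/w4.png')[...,::-1].astype(int)
m=((im[...,2]>im[...,0]+60)).astype(np.uint8); m[200:]=0; m[:,:235]=0;m[:,430:]=0
L=[(np.where(m[r])[0][0]-.5,r) for r in range(45,100,3)]; Rr=[(np.where(m[r])[0][-1]+.5,r) for r in range(30,90,3)]
T=[(c,np.where(m[:,c])[0][0]-.5) for c in range(310,395,4)]
B=[(c,np.where(m[:,c])[0][-1]+.5) for c in range(295,395,2)]; B=[b for b in B if b[1]>181]; print(len(B),B[:3],B[-1])
L,Rr,T,B=[np.array([onplane(K,V,q,10)[:2] for q in l]) for l in(L,Rr,T,B)]
def f(p):
    ex=np.array([np.cos(p[2]),np.sin(p[2])]);ey=np.array([-ex[1],ex[0]]);c=p[:2]
    return np.r_[((L-c)@ey+60),((Rr-c)@ey-60),((T-c)@ex+68),((B-c)@ex-68)]
p=least_squares(f,[446,212,np.radians(-97.2)],loss='soft_l1').x; r=f(p); print(p[:2],np.degrees(p[2])); i=0
for n,a in zip('LRTB',(L,Rr,T,B)): print(n,r[i:i+len(a)].mean().round(2),r[i:i+len(a)].std().round(2)); i+=len(a)
np.save('hold',p)
ex=np.array([np.cos(p[2]),np.sin(p[2])]);ey=np.array([-ex[1],ex[0]]); w=lambda x,y,z:[*(p[:2]+x*ex+y*ey),z]
print(proj(K,V,w(26,24,69)),[proj(K,V,w(50,-41,z)) for z in(25,30,35)])
print('wing',[onplane(K,V,(240+a/4.5,90+b/4.5),69) for a,b in((537,103),(592,380))])
st=observe(); Rt=R(st['tool_rot'])
for x in (-28,-22): print('tgt',w(x,-40,0),(np.array(w(x,-40,0))-st['position'])[:2]@Rt[:2,:2])
E
```

```text
39 [(295, np.float64(183.5)), (297, np.float64(183.5)), (299, np.float64(182.5))] (391, np.float64(183.5))
[445.37681639 212.58211209] -97.24565042766744
L 0.75 0.23
R -0.69 0.22
T 1.12 0.07
B -0.56 0.43
[365.65869826 144.95218535] [array([276.54989334, 167.60065497]), array([275.73191933, 168.80843368]), array([274.88024743, 170.06596896])]
wing [array([463.4720759 , 204.49212995,  69.        ]), array([468.32979909, 163.56062023,  69.        ])]
tgt [np.float64(409.2276978246028), np.float64(245.40346530062286), 0] [103.98079563 -32.18083219]
tgt [np.float64(408.47095585648407), np.float64(239.45137813781284), 0] [ 97.98079575 -32.17980513]
```

Emit:
send_rows --plan '[{"x": 0.02, "y": -0.0064, "z": 0, "twist": 0.2, "fingers": 0.0}, {"x": 0.021, "y": -0.0064, "z": 0, "twist": 0, "fingers": 0.0}, {"x": 0.021, "y": -0.0064, "z": 0, "twist": 0, "fingers": 0.0}, {"x": 0.021, "y": -0.0065, "z": 0, "twist": 0, "fingers": 0.0}, {"x": 0.021, "y": -0.0065, "z": 0.01, "twist": 0, "fingers": 0.0}, {"x": 0, "y": 0, "z": 0.02, "twist": 0, "fingers": 0.0}, {"x": 0, "y": 0, "z": 0.02, "twist": 0, "fingers": 0.0}, {"x": 0, "y": 0, "z": 0, "twist": 0, "fingers": 0.0}]'

```text
time_s: 8.65
position: [407.6, 244.7, 68.4]
tool_rot: [0.0, 0.751, 0.66, -0.003]
force: [-0.8, -0.3, -0.3]
grip_width: 0.103
gripper_force: 27.8
```

Emit:
send_rows --plan '[{"x": 0, "y": 0, "z": 0.01, "twist": 0, "fingers": 0.0}, {"x": 0, "y": 0, "z": 0, "twist": 0, "fingers": 0.0}, {"x": 0, "y": 0, "z": 0, "twist": 0, "fingers": 0.0}]'

```text
time_s: 8.9
position: [409.7, 246.2, 61.8]
tool_rot: [0.0, 0.751, 0.66, 0.0]
force: [0.9, 0.2, 0.0]
grip_width: 0.103
gripper_force: 27.8
```

```bash
cat > hp.py <<'E'
from h import *
p=np.load('hold.npy'); ex=np.array([np.cos(p[2]),np.sin(p[2])]);ey=np.array([-ex[1],ex[0]])
st=observe(); q=st['position'][:2]-p[:2]; Rt=R(st['tool_rot'])
print(round(st['time_s'],2),'holder xy',q@ex,q@ey,'z',st['position'][2],'tool x ang',np.degrees(np.arctan2(Rt[1,0],Rt[0,0])),'F',st['force'].round(1),'T',st['wrist_torque'].round(2),st['grip_width'],st['gripper_force'],'j7',st['joints'][6].round(2))
E
python3 hp.py
```

```text
8.9 holder xy -28.817818037602727 -39.585207254053266 z 61.800545980584886 tool x ang 82.57285082297362 F [0.9 0.2 0. ] T [0.01 0.03 0.01] 0.10294986046327448 27.83363699913025 j7 -0.71
```

Emit:
send_rows --plan '[{"x": 0, "y": 0, "z": 0.012, "twist": 0, "fingers": 0.0}, {"x": 0, "y": 0, "z": 0.012, "twist": 0, "fingers": 0.0}, {"x": 0, "y": 0, "z": 0.006, "twist": 0, "fingers": 0.0}, {"x": 0, "y": 0, "z": 0.003, "twist": 0, "fingers": 0.0}, {"x": 0, "y": 0, "z": 0.003, "twist": 0, "fingers": 0.0}, {"x": 0, "y": 0, "z": 0, "twist": 0, "fingers": 0.0}, {"x": 0, "y": 0, "z": 0, "twist": 0, "fingers": 0.0}]'

```text
time_s: 9.48
position: [409.6, 246.7, 25.7]
tool_rot: [0.0, 0.751, 0.66, 0.0]
force: [-1.0, -0.3, -0.5]
grip_width: 0.098
gripper_force: 27.8
```

Emit:
send_rows --plan '[{"x": 0, "y": 0, "z": 0.001, "twist": 0, "fingers": 0.0}, {"x": 0, "y": 0, "z": 0.001, "twist": 0, "fingers": 0.0}, {"x": 0, "y": 0, "z": 0, "twist": 0, "fingers": 0.0}]'

```text
time_s: 9.73
position: [409.4, 246.6, 23.4]
tool_rot: [0.0, 0.751, 0.66, 0.0]
force: [0.3, 0.3, -0.3]
grip_width: 0.099
gripper_force: 27.8
```

```bash
python3 hp.py; python3 look.py w5; python3 - <<'E'
import cv2
a=cv2.imread('pics/w5.png')
from h import *
s=vision.capture('side'); save('s5',s); b=cv2.imread('pics/s5.png')[195:265,225:325]
c=np.zeros((600,800,3),np.uint8); c[:250,:400]=cv2.resize(a,(400,250)); c[:,400:]=0
c[260:600,:486]=cv2.resize(b,(486,340),interpolation=cv2.INTER_CUBIC)
c[0:250,410:790]=cv2.resize(a[60:310,130:510],(380,250))
cv2.imwrite('pics/c5.png',c)
E
```

```text
9.73 holder xy -29.22761516996631 -40.00784236609266 z 23.377463180191146 tool x ang 82.63775400478512 F [ 0.3  0.3 -0.3] T [-0.05 -0.    0.03] 0.09891942051699565 27.836557924747467 j7 -0.69
9.7333 [409.4 246.6  23.4] [[0.128, 0.992, 0.0], [0.992, -0.128, 0.0], [0.0, 0.0, -1.0]] [-0.9   0.21  0.29  2.1  -0.08  0.83 -0.69] 0.09891942051699565
```

View pics/c5.png

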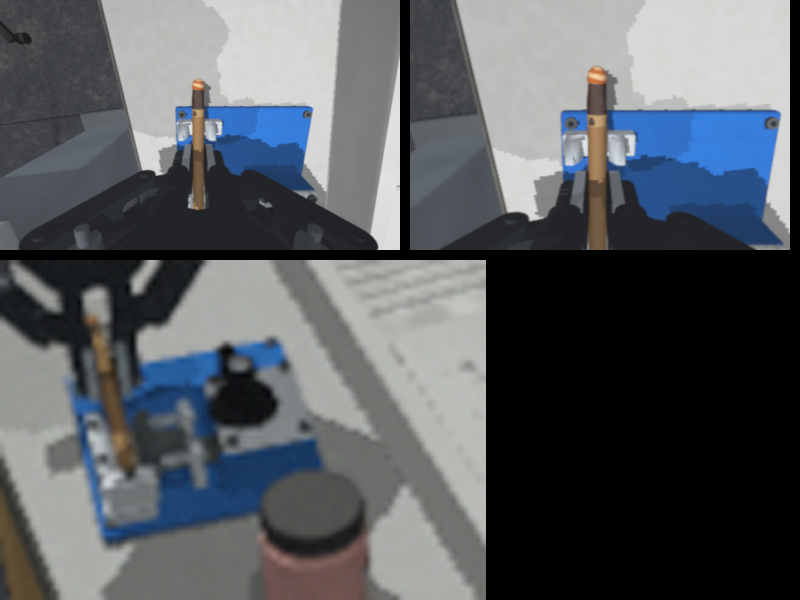

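The picture shows the stick lying in the rest slot and the channel, just short of the stop. I'll lower it onto the bed and slide it in.

Emit:
send_rows --plan '[{"x": 0, "y": 0, "z": 0.001, "twist": 0, "fingers": 0.0}, {"x": 0, "y": 0, "z": 0.0005, "twist": 0, "fingers": 0.0}, {"x": 0, "y": 0, "z": 0, "twist": 0, "fingers": 0.0}]' --force 20

```text
time_s: 10.08
position: [409.3, 246.5, 21.7]
tool_rot: [0.0, 0.751, 0.66, -0.0]
force: [-0.6, -0.5, -0.4]
grip_width: 0.099
gripper_force: 27.8
```

Emit:
send_rows --plan '[{"x": -0.001, "y": 0, "z": 0, "twist": 0, "fingers": 0.0}, {"x": -0.001, "y": 0, "z": 0, "twist": 0, "fingers": 0.0}, {"x": -0.001, "y": 0, "z": 0, "twist": 0, "fingers": 0.0}, {"x": -0.001, "y": 0, "z": 0, "twist": 0, "fingers": 0.0}, {"x": 0, "y": 0, "z": 0, "twist": 0, "fingers": 0.0}]'

```text
time_s: 10.5
position: [408.8, 242.3, 21.8]
tool_rot: [0.0, 0.751, 0.66, -0.0]
force: [0.1, 0.4, 0.1]
grip_width: 0.101
gripper_force: 27.8
```

```bash
python3 hp.py
```

```text
10.5 holder xy -24.866253996797806 -40.00706641450011 z 21.807538082608605 tool x ang 82.6130596023206 F [0.1 0.4 0.1] T [-0.01  0.04  0.02] 0.1006980848541429 27.836146652698517 j7 -0.68
```

Emit:
send_rows --plan '[{"x": -0.0005, "y": 0, "z": 0.0003, "twist": 0, "fingers": 0.0}, {"x": -0.0005, "y": 0, "z": 0, "twist": 0, "fingers": 0.0}, {"x": -0.0005, "y": 0, "z": 0, "twist": 0, "fingers": 0.0}, {"x": 0, "y": 0, "z": 0, "twist": 0, "fingers": 0.0}]'

```text
time_s: 10.83
position: [408.6, 241.0, 21.5]
tool_rot: [0.0, 0.751, 0.66, -0.0]
force: [1.3, 1.0, -0.2]
grip_width: 0.103
gripper_force: 27.8
```

Emit:
send_rows --plan '[{"x": -0.0005, "y": 0, "z": 0.0003, "twist": 0, "fingers": 0.0}, {"x": 0, "y": 0, "z": 0, "twist": 0, "fingers": 0.0}, {"x": 0, "y": 0, "z": 0, "twist": 0, "fingers": 0.0}]'

```text
time_s: 11.08
position: [408.7, 240.8, 21.3]
tool_rot: [-0.0, 0.751, 0.66, 0.0]
force: [-0.0, 1.4, 0.9]
grip_width: 0.101
gripper_force: 28.0
```

Emit:
send_rows --plan '[{"x": -0.0005, "y": 0, "z": 0, "twist": 0, "fingers": 0.0}, {"x": 0, "y": 0, "z": 0, "twist": 0, "fingers": 0.0}, {"x": 0, "y": 0, "z": 0, "twist": 0, "fingers": 0.0}]'

```text
time_s: 11.33
position: [408.7, 240.4, 21.3]
tool_rot: [-0.0, 0.751, 0.66, 0.0]
force: [-0.1, 2.6, 0.7]
grip_width: 0.1
gripper_force: 28.0
```

Emit:
send_rows --plan '[{"x": -0.0005, "y": 0, "z": 0, "twist": 0, "fingers": 0.0}, {"x": 0, "y": 0, "z": 0, "twist": 0, "fingers": 0.0}, {"x": 0, "y": 0, "z": 0, "twist": 0, "fingers": 0.0}]'

```text
time_s: 11.58
position: [408.6, 240.3, 21.4]
tool_rot: [-0.0, 0.751, 0.66, 0.001]
force: [-0.1, 4.4, -0.4]
grip_width: 0.098
gripper_force: 27.8
```

Emit:
send_rows --plan '[{"x": -0.0005, "y": 0, "z": 0, "twist": 0, "fingers": 0.0}, {"x": 0, "y": 0, "z": 0, "twist": 0, "fingers": 0.0}, {"x": 0, "y": 0, "z": 0, "twist": 0, "fingers": 0.0}]'

```text
time_s: 11.83
position: [408.7, 240.3, 21.5]
tool_rot: [-0.0, 0.751, 0.66, 0.001]
force: [1.5, 7.3, -1.2]
grip_width: 0.102
gripper_force: 27.8
```

```bash
python3 hp.py
```

```text
11.83 holder xy -22.888206945085706 -39.880856748996734 z 21.538987767494344 tool x ang 82.66770094676697 F [ 1.5  7.3 -1.2] T [ 1.5  -0.1  -0.01] 0.10178615852612792 27.82060593366623 j7 -0.68
```

The stick is home: the position has stalled at 7 N. I'll relieve the push a little, open the fingers and rise.

Emit:
send_rows --plan '[{"x": 0.0005, "y": 0, "z": 0, "twist": 0, "fingers": 0.0}, {"x": 0.0003, "y": 0, "z": 0, "twist": 0, "fingers": 0.014}, {"x": 0, "y": 0, "z": 0, "twist": 0, "fingers": 0.03}, {"x": 0, "y": 0, "z": 0, "twist": 0, "fingers": 0.03}, {"x": 0, "y": 0, "z": 0, "twist": 0, "fingers": 0.03}]'

```text
time_s: 12.25
position: [408.3, 239.3, 21.0]
tool_rot: [0.0, 0.751, 0.66, -0.001]
force: [-0.4, 0.4, -0.1]
grip_width: 0.351
gripper_force: 0.0
```

Emit:
send_rows --plan '[{"x": 0, "y": 0, "z": -0.01, "twist": 0, "fingers": 0.03}, {"x": 0, "y": 0, "z": -0.025, "twist": 0, "fingers": 0.03}, {"x": 0, "y": 0, "z": -0.03, "twist": 0, "fingers": 0.03}, {"x": 0, "y": 0, "z": -0.03, "twist": 0, "fingers": 0.03}, {"x": 0, "y": 0, "z": 0, "twist": 0, "fingers": 0.03}, {"x": 0, "y": 0, "z": 0, "twist": 0, "fingers": 0.03}]'

```text
time_s: 12.75
position: [409.6, 240.6, 118.5]
tool_rot: [-0.0, 0.751, 0.66, 0.002]
force: [1.1, -0.6, -1.1]
grip_width: 0.351
gripper_force: 0.0
```

```bash
python3 hp.py; python3 look.py w6 dop_2; python3 - <<'E'
from h import *
s=vision.capture('side'); save('s6',s); st=observe()
K,V=cam('side'); p=np.load('hold.npy'); ex=np.array([np.cos(p[2]),np.sin(p[2])]);ey=np.array([-ex[1],ex[0]])
# stone tip expected x=-87
d=np.load('w6.npz')
w=lambda x,y,z:[*(p[:2]+x*ex+y*ey),z]
print('exp tip wrist',proj(d['K'],d['V'],w(-87,-41,25)),'butt side',proj(K,V,w(50,-41,30)))
for r in vision.cut_out('wrist','dop_2'):
    ys,xs=np.where(r['region']); W=np.array([(onplane(d['K'],d['V'],q,27)[:2]-p[:2]) for q in zip(xs,ys)]); print(r['box'],'holder x',(W@ex).min(),(W@ex).max(),'y',(W@ey).min(),(W@ey).max())
b=cv2.imread('pics/s6.png')[195:265,225:325]; a=cv2.imread('pics/w6.png')
c=np.zeros((600,800,3),np.uint8); c[:250,:400]=cv2.resize(a,(400,250)); c[:250,405:800]=cv2.resize(a[60:310,150:545],(395,250))
c[260:600,:486]=cv2.resize(b,(486,340),interpolation=cv2.INTER_CUBIC); cv2.imwrite('pics/c6.png',c)
E
```

```text
12.75 holder xy -23.233743748453954 -39.05124349834543 z 118.47125185506617 tool x ang 82.62262387357565 F [ 1.1 -0.6 -1.1] T [-0.02  0.04 -0.01] 0.35142008920838785 0.0 j7 -0.73
12.75 [409.6 240.6 118.5] [[0.128, 0.992, 0.003], [0.992, -0.128, 0.003], [0.003, 0.003, -1.0]] [-0.92  0.07  0.31  2.03 -0.02  1.04 -0.73] 0.35142008920838785
dop_2 0.75 [313.3, 118.4, 322.0, 277.4]
exp tip wrist [313.69602666 118.5206951 ] butt side [251.02398457 238.7317976 ]
[313.3, 118.4, 322.0, 277.4] holder x -85.96010131483874 50.445430871129474 y -44.318050924153816 -34.43279449369055
```

View pics/c6.png

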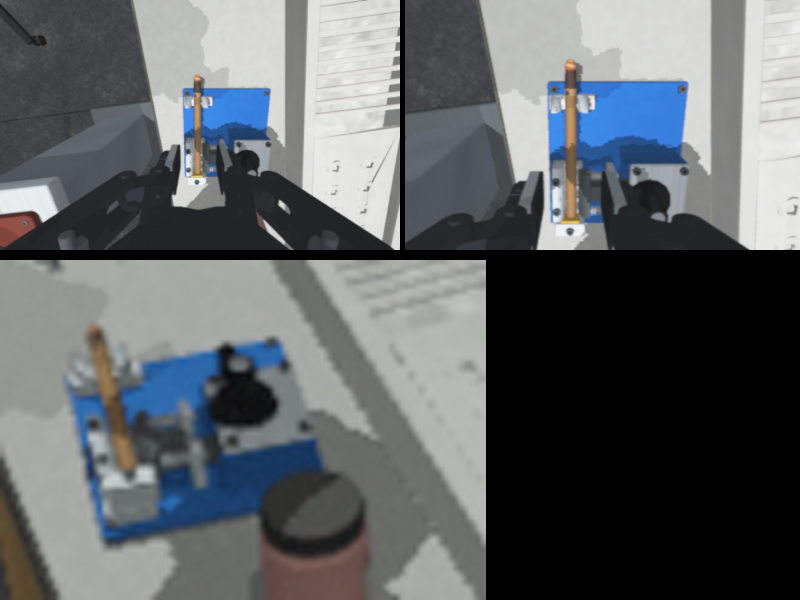

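The stick lies home in the channel and the detector puts it at holder x −86 to 50.4, y −44 to −34. I am past the picture limit, so I'll work by numbers from here. Next is the knob.

Emit:
send_rows --plan '[{"x": -0.0164, "y": 0.021, "z": 0, "twist": 0, "fingers": 0.03}, {"x": -0.0164, "y": 0.021, "z": 0, "twist": 0, "fingers": 0.03}, {"x": -0.0164, "y": 0.021, "z": 0, "twist": 0, "fingers": 0.03}, {"x": 0, "y": 0, "z": 0, "twist": -5, "fingers": 0.03}, {"x": 0, "y": 0, "z": 0, "twist": -5, "fingers": 0.03}, {"x": 0, "y": 0, "z": 0.01, "twist": -4.2, "fingers": 0.03}, {"x": 0, "y": 0, "z": 0, "twist": 0, "fingers": 0.03}, {"x": 0, "y": 0, "z": 0, "twist": 0, "fingers": 0.03}]'

```text
time_s: 13.62
position: [463.8, 182.5, 105.2]
tool_rot: [-0.0, 0.665, 0.747, -0.001]
force: [0.3, -0.1, 0.3]
grip_width: 0.351
gripper_force: 0.0
```

```bash
python3 hp.py; python3 look.py w7 knob_grip; python3 - <<'E'
from h import *
d=np.load('w7.npz');K,V=d['K'],d['V']
im=cv2.imread('pics/w7.png')
print([proj(K,V,[465.9,183.8,69]),proj(K,V,[463.5,204.5,69]),proj(K,V,[468.3,163.6,69])])
for r in vision.cut_out('wrist','knob_grip'):
    print(r['p'],r['box'])
    # bright hub (shaft end) near the predicted spot
g=im.max(2); u,v=proj(K,V,[465.9,183.8,69]).astype(int)
sub=g[v-40:v+40,u-40:u+40]
n,l,s,c=cv2.connectedComponentsWithStats((sub>130).astype(np.uint8))
for i in range(1,n):
    if 10<s[i,4]<700: print('hub',c[i]+[u-40,v-40],s[i,4],onplane(K,V,c[i]+[u-40,v-40],69))
E
```

```text
13.62 holder xy 27.497272210236595 22.1165006763922 z 105.16200938288337 tool x ang 96.69123523113932 F [ 0.3 -0.1  0.3] T [-0.05  0.02 -0.  ] 0.3505107177179163 0.0 j7 -0.29
13.6167 [463.8 182.5 105.2] [[-0.117, 0.993, -0.002], [0.993, 0.117, -0.002], [-0.001, -0.002, -1.0]] [-0.8   0.14  0.36  1.99 -0.06  1.02 -0.29] 0.3505107177179163
knob_grip 0.6 [294.6, 182.9, 347.3, 252.1]
[array([319.8140697 , 221.13587759]), array([319.95091285, 190.01154962]), array([319.77498339, 249.7422108 ])]
0.6 [294.6, 182.9, 347.3, 252.1]
hub [306.8045977  183.42528736] 87 [454.87850116 207.75818606  69.        ]
hub [319.90366972 221.2293578 ] 218 [465.9651037  183.74271156  69.        ]
```

Emit:
send_rows --plan '[{"x": 0.001, "y": 0.0022, "z": 0.015, "twist": 0, "fingers": 0.03}, {"x": 0, "y": 0, "z": 0.02, "twist": 0, "fingers": 0.03}, {"x": 0, "y": 0, "z": 0.012, "twist": 0, "fingers": 0.03}, {"x": 0, "y": 0, "z": 0.004, "twist": 0, "fingers": 0.03}, {"x": 0, "y": 0, "z": 0, "twist": 0, "fingers": 0.03}, {"x": 0, "y": 0, "z": 0, "twist": 0, "fingers": 0.03}]'

```text
time_s: 14.27
position: [467.0, 184.4, 55.8]
tool_rot: [0.0, 0.664, 0.748, 0.0]
force: [-0.3, -0.6, 0.2]
grip_width: 0.35
gripper_force: 0.0
```

```bash
python3 hp.py
```

```text
14.27 holder xy 25.195092456143186 25.01738131430863 z 55.786423384450494 tool x ang 96.80046360799547 F [-0.3 -0.6  0.2] T [ 0.01  0.04 -0.05] 0.3501135136520936 0.0 j7 -0.26
```

Emit:
send_rows --plan '[{"x": -0.0005, "y": -0.001, "z": 0.0025, "twist": 0, "fingers": 0.03}, {"x": 0, "y": 0, "z": 0, "twist": 0, "fingers": 0.0}, {"x": 0, "y": 0, "z": 0, "twist": 0, "fingers": 0.0}, {"x": 0, "y": 0, "z": 0, "twist": 0, "fingers": 0.0}, {"x": 0, "y": 0, "z": 0, "twist": 0, "fingers": 0.0}, {"x": 0, "y": 0, "z": 0, "twist": 0, "fingers": 0.0}, {"x": 0, "y": 0, "z": 0, "twist": 0, "fingers": 0.0}]' --force 50

```text
time_s: 14.85
position: [465.7, 183.7, 53.3]
tool_rot: [-0.0, 0.664, 0.748, 0.0]
force: [-2.9, 0.2, 5.2]
grip_width: 0.087
gripper_force: 51.9
```

```bash
python3 hp.py
```

```text
14.85 holder xy 26.043432184178435 23.77024085167342 z 53.34945638286092 tool x ang 96.80284613364523 F [-2.9  0.2  5.2] T [-0.22  0.66 -0.22] 0.08704742805542509 51.87427818775177 j7 -0.26
```

Emit:
send_rows --plan '[{"x": 0, "y": 0, "z": 0, "twist": 3, "fingers": 0.0}, {"x": 0, "y": 0, "z": 0, "twist": 3, "fingers": 0.0}, {"x": 0, "y": 0, "z": 0, "twist": 3, "fingers": 0.0}, {"x": 0, "y": 0, "z": 0, "twist": 3, "fingers": 0.0}]'

```text
time_s: 15.18
position: [465.8, 183.8, 53.4]
tool_rot: [-0.0, 0.739, 0.674, 0.0]
force: [-2.5, -1.1, 3.7]
grip_width: 0.092
gripper_force: 51.9
```

```bash
python3 hp.py
```

```text
15.18 holder xy 25.956488367123516 23.918533552124725 z 53.37671422837584 tool x ang 84.72002788442671 F [-2.5 -1.1  3.7] T [-0.22  0.49  0.43] 0.09201958298245516 51.89318239688873 j7 -0.47
```

Emit:
send_rows --plan '[{"x": 0, "y": 0, "z": 0, "twist": 3, "fingers": 0.0}, {"x": 0, "y": 0, "z": 0, "twist": 3, "fingers": 0.0}, {"x": 0, "y": 0, "z": 0, "twist": 0, "fingers": 0.0}]'

```text
time_s: 15.43
position: [465.9, 183.8, 53.3]
tool_rot: [0.0, 0.773, 0.634, 0.0]
force: [-2.2, -1.1, 6.2]
grip_width: 0.09
gripper_force: 52.1
```

```bash
python3 hp.py
```

```text
15.43 holder xy 25.95974627050451 23.982717261417484 z 53.33829076227344 tool x ang 78.72918926493779 F [-2.2 -1.1  6.2] T [-0.31  0.56  0.34] 0.08982794111867613 52.05587446689606 j7 -0.57
```

Emit:
send_rows --plan '[{"x": 0, "y": 0, "z": 0, "twist": 3, "fingers": 0.0}, {"x": 0, "y": 0, "z": 0, "twist": 3, "fingers": 0.0}, {"x": 0, "y": 0, "z": 0, "twist": 0, "fingers": 0.0}]'

```text
time_s: 15.68
position: [466.0, 183.7, 53.4]
tool_rot: [-0.0, 0.805, 0.593, 0.0]
force: [-2.5, -1.7, 5.8]
grip_width: 0.092
gripper_force: 52.0
```

```bash
python3 hp.py
```

```text
15.68 holder xy 26.009101425153123 24.076173919527704 z 53.35850137326345 tool x ang 72.75314409959674 F [-2.5 -1.7  5.8] T [-0.33  0.46  0.11] 0.09161344912036756 52.03371226787567 j7 -0.67
```

Emit:
send_rows --plan '[{"x": 0, "y": 0, "z": 0, "twist": 3, "fingers": 0.0}, {"x": 0, "y": 0, "z": 0, "twist": 3, "fingers": 0.0}, {"x": 0, "y": 0, "z": 0, "twist": 0, "fingers": 0.0}]'

```text
time_s: 15.93
position: [466.1, 183.8, 53.4]
tool_rot: [0.0, 0.835, 0.55, 0.0]
force: [-0.9, -1.6, 5.9]
grip_width: 0.088
gripper_force: 52.0
```

```bash
python3 hp.py
```

```text
15.93 holder xy 25.989292804289672 24.154112179770305 z 53.35392336325234 tool x ang 66.76665805256354 F [-0.9 -1.6  5.9] T [-0.32  0.41  0.33] 0.08764453148904056 52.02391862869263 j7 -0.77
```

```bash
cat > k.py <<'E'
from h import *
import os
p=np.load('hold.npy'); ex=np.array([np.cos(p[2]),np.sin(p[2])]);ey=np.array([-ex[1],ex[0]])
K,V=cam('side'); T=[];I=[]
for i in range(3):
    I.append(cv2.cvtColor(vision.capture('side'),cv2.COLOR_RGB2GRAY).astype(np.float32)); s=observe(); T.append([*s['force'],s['wrist_torque'][2]])
im=np.mean(I,0)
u,v=proj(K,V,[*(p[:2]+26*ex-28*ey),33]).round().astype(int)
sub=im[v-9:v+10,u-11:u+12]
if not os.path.exists('ref.npy'): np.save('ref',im); print('roi',u,v)
ref=np.load('ref.npy')[v-9:v+10,u-11:u+12]
Rt=R(s['tool_rot'])
print(round(s['time_s'],2),'ang',round(96.8-np.degrees(np.arctan2(Rt[1,0],Rt[0,0])),1),'F,Tz',np.mean(T,0).round(2),'Tz',np.array(T)[:,3].round(2),'diff',np.abs(sub-ref).mean().round(2),'j7',s['joints'][6].round(2),'w',round(s['grip_width'],3))
E
python3 k.py
```

```text
roi 255 231
16.08 ang 29.9 F,Tz [-2.12 -1.13  5.66  0.24] Tz [0.25 0.24 0.22] diff 0.0 j7 -0.76 w 0.09
```

Emit:
send_rows --plan '[{"x": 0, "y": 0, "z": 0, "twist": 3, "fingers": 0.0}, {"x": 0, "y": 0, "z": 0, "twist": 3, "fingers": 0.0}]'

```text
time_s: 16.25
position: [466.2, 183.7, 53.4]
tool_rot: [0.0, 0.862, 0.506, 0.0]
force: [-1.3, -2.4, 5.1]
grip_width: 0.088
gripper_force: 52.0
```

```bash
python3 k.py
```

```text
16.4 ang 35.9 F,Tz [-1.63 -1.95  5.68 -0.05] Tz [ 0.04 -0.08 -0.11] diff 2.39 j7 -0.87 w 0.088
```

Emit:
send_rows --plan '[{"x": 0, "y": 0, "z": 0, "twist": 2, "fingers": 0.0}, {"x": 0, "y": 0, "z": 0, "twist": 2, "fingers": 0.0}]'

```text
time_s: 16.57
position: [466.2, 183.6, 53.4]
tool_rot: [0.0, 0.879, 0.476, 0.0]
force: [-1.5, -2.7, 6.1]
grip_width: 0.091
gripper_force: 52.0
```

```bash
python3 k.py
```

```text
16.72 ang 39.9 F,Tz [-1.45 -1.89  5.87  0.13] Tz [0.17 0.13 0.08] diff 2.87 j7 -0.93 w 0.09
```

Emit:
send_rows --plan '[{"x": 0, "y": 0, "z": 0, "twist": 1.5, "fingers": 0.0}, {"x": 0, "y": 0, "z": 0, "twist": 1.5, "fingers": 0.0}]'

```text
time_s: 16.88
position: [466.2, 183.6, 53.4]
tool_rot: [0.0, 0.892, 0.453, 0.0]
force: [-1.3, -1.8, 4.7]
grip_width: 0.09
gripper_force: 51.9
```

```bash
python3 k.py
```

```text
17.03 ang 42.9 F,Tz [-1.41 -1.76  5.36  0.03] Tz [ 0.09 -0.02  0.03] diff 3.12 j7 -0.98 w 0.087
```

Emit:
send_rows --plan '[{"x": 0, "y": 0, "z": 0, "twist": 1.5, "fingers": 0.0}, {"x": 0, "y": 0, "z": 0, "twist": 1.5, "fingers": 0.0}]'

```text
time_s: 17.2
position: [466.2, 183.5, 53.3]
tool_rot: [0.0, 0.903, 0.429, 0.0]
force: [-1.2, -2.3, 4.5]
grip_width: 0.088
gripper_force: 51.9
```

```bash
python3 k.py
```

```text
17.35 ang 45.9 F,Tz [-1.38 -2.19  5.54 -0.07] Tz [-0.   -0.08 -0.13] diff 4.94 j7 -1.03 w 0.086
```

```bash
cat > prof.py <<'E'
from h import *
p=np.load('hold.npy'); ex=np.array([np.cos(p[2]),np.sin(p[2])]);ey=np.array([-ex[1],ex[0]])
K,V=cam('side')
def prof(im,x,z=29):
    P=np.array([proj(K,V,[*(p[:2]+x*ex+y*ey),z]) for y in np.arange(-50,1,2)],np.float32)
    return cv2.remap(im.astype(np.float32),P[:,0:1].copy(),P[:,1:2].copy(),cv2.INTER_LINEAR)[:,0]
if __name__=='__main__':
    now=np.mean([cv2.cvtColor(vision.capture('side'),cv2.COLOR_RGB2GRAY) for i in range(3)],0)
    s6=cv2.imread('pics/s6.png',0); ref=np.load('ref.npy')
    print(np.arange(-50,1,2))
    for x in(10,18,34,42):
        for n,i in(('s6',s6),('ref',ref),('now',now)): print(x,n,prof(i,x).astype(int))
    print(proj(K,V,[*(p[:2]+26*ex-33*ey),29]),proj(K,V,[*(p[:2]+26*ex-37*ey),29]))
E
python3 prof.py
```

```text
[-50 -48 -46 -44 -42 -40 -38 -36 -34 -32 -30 -28 -26 -24 -22 -20 -18 -16
 -14 -12 -10  -8  -6  -4  -2   0]
10 s6 [125 116  95  82  77  77  69  64  61  56  48  49  60  75  87  91  95  96
  98  98  96 101 113 124 112  82]
10 ref [138 132 119 117 123 126 110  95  82  75  75  81  85  89  98 117 123 120
 113 113 120 126 133 133 125 119]
10 now [138 132 119 117 123 126 110  91  79  77  80  84  92 106 129 132 127 119
 114 113 120 119 114 109 101  93]
18 s6 [168 143 113 106 107  99  86  76  61  56  53  52  53  55  60  65  68  66
  63  66  74  91 106  98  79  61]
18 ref [172 149 124 116 125 125 117 108 111  96  82  79  84  84  86  92  98  97
  93  91  89  88  90  93  91  87]
18 now [172 149 124 116 124 125 115  97  79  75  77  84  92  86  87  92  98  97
  93  93  93  95 103 101  94  87]
34 s6 [106 120 110 107 118 120 111  94  74  68  70  77  84  69  62  57  53  48
  47  49  58  77 101 107  92  67]
34 ref [110 124 115 112 122 124 119 126 131 101  78  76  82  85  80  73  64  52
  55  58  64  87 140 151 128  88]
34 now [110 124 115 111 122 125 115  97  77  71  73  79  86  76  74  72  64  52
  56  64  82 116 159 166 140  95]
42 s6 [166 151 131 115 113 114 107 108 101  87  83  66  59  71 103 110 103  97
  93  91  92 104 117 121 106  73]
42 ref [171 155 135 119 117 118 110 134 143 122  90  76  68  79 104 120 126 130
 132 130 125 141 163 171 148 104]
42 now [170 155 135 119 116 118 110 111 104  91  86  68  61  74 109 123 126 129
 132 131 128 143 163 174 157 108]
[252.76064333 232.43034609] [251.17836725 232.7342821 ]
```

The jaw passed its crest near 30° and is now falling, which matches the pull on the knob. I'll continue in fine steps and track the jaw edge.

```bash
cat >> k.py <<'E'
from prof import prof
for x in (34,42): print(x,prof(im,x)[4:13].astype(int))
E
echo
```

Emit:
send_rows --plan '[{"x": 0, "y": 0, "z": 0, "twist": 1, "fingers": 0.0}, {"x": 0, "y": 0, "z": 0, "twist": 1, "fingers": 0.0}]'

```text
time_s: 17.67
position: [466.3, 183.5, 53.4]
tool_rot: [0.0, 0.91, 0.414, 0.0]
force: [-0.7, -2.0, 5.2]
grip_width: 0.09
gripper_force: 51.9
```

```bash
python3 k.py
```

```text
17.82 ang 47.9 F,Tz [-1.16 -2.03  5.48 -0.04] Tz [-0.02 -0.05 -0.04] diff 5.55 j7 -1.07 w 0.091
34 [121 124 113  91  72  70  74  82  92]
42 [117 118 110 111 104  91  86  68  67]
```

Emit:
send_rows --plan '[{"x": 0, "y": 0, "z": 0, "twist": 1, "fingers": 0.0}, {"x": 0, "y": 0, "z": 0, "twist": 1, "fingers": 0.0}]'

```text
time_s: 17.98
position: [466.3, 183.5, 53.4]
tool_rot: [0.0, 0.918, 0.397, 0.0]
force: [-0.3, -3.1, 5.3]
grip_width: 0.089
gripper_force: 51.9
```

```bash
python3 k.py
```

```text
18.13 ang 49.9 F,Tz [-1.06 -1.9   5.55 -0.06] Tz [ 0.03 -0.1  -0.1 ] diff 6.25 j7 -1.1 w 0.092
34 [121 124 111  84  67  71  78  81  78]
42 [116 118 107 105 100  94  86  65  85]
```

Still falling, with the jaw edge moving. I'll carry on.

Emit:
send_rows --plan '[{"x": 0, "y": 0, "z": 0, "twist": 1, "fingers": 0.0}, {"x": 0, "y": 0, "z": 0, "twist": 1, "fingers": 0.0}]'

```text
time_s: 18.3
position: [466.4, 183.5, 53.3]
tool_rot: [0.0, 0.924, 0.381, 0.0]
force: [-0.4, -2.8, 4.6]
grip_width: 0.092
gripper_force: 51.8
```

```bash
python3 k.py
```

```text
18.45 ang 51.9 F,Tz [-0.78 -2.12  5.94 -0.06] Tz [-0.04 -0.05 -0.09] diff 8.5 j7 -1.13 w 0.092
34 [125 115  92  71  72  77  84  86  75]
42 [119 109  90  96  98  91  79  82 118]
```

Emit:
send_rows --plan '[{"x": 0, "y": 0, "z": 0, "twist": 1, "fingers": 0.0}, {"x": 0, "y": 0, "z": 0, "twist": 1, "fingers": 0.0}]'

```text
time_s: 18.62
position: [466.4, 183.4, 53.3]
tool_rot: [0.0, 0.931, 0.365, 0.0]
force: [0.1, -1.7, 5.3]
grip_width: 0.092
gripper_force: 51.9
```

```bash
python3 k.py
```

```text
18.77 ang 53.9 F,Tz [-0.8  -1.73  5.33  0.07] Tz [0.1  0.06 0.05] diff 8.53 j7 -1.17 w 0.089
34 [125 114  92  70  71  77  84  87  77]
42 [118 109  90  96  99  92  80  83 118]
```

The jaw stopped moving between 52° and 54° and the pull is gone, so it has dropped onto the stick. I'll add 1° to sit inside the play, then release and rise.

Emit:
send_rows --plan '[{"x": 0, "y": 0, "z": 0, "twist": 0.5, "fingers": 0.0}, {"x": 0, "y": 0, "z": 0, "twist": 0.5, "fingers": 0.0}]'

```text
time_s: 18.93
position: [466.4, 183.5, 53.4]
tool_rot: [0.0, 0.934, 0.357, 0.001]
force: [-0.6, -2.1, 5.3]
grip_width: 0.091
gripper_force: 51.9
```

```bash
python3 k.py
```

```text
19.08 ang 54.9 F,Tz [-0.71 -2.12  5.4   0.09] Tz [0.12 0.07 0.09] diff 8.35 j7 -1.18 w 0.087
34 [125 115  92  70  71  77  84  87  77]
42 [118 109  91  96  99  92  80  82 118]
```

Emit:
send_rows --plan '[{"x": 0, "y": 0, "z": 0, "twist": 0, "fingers": 0.03}, {"x": 0, "y": 0, "z": 0, "twist": 0, "fingers": 0.03}, {"x": 0, "y": 0, "z": 0, "twist": 0, "fingers": 0.03}, {"x": 0, "y": 0, "z": 0, "twist": 0, "fingers": 0.03}, {"x": 0, "y": 0, "z": -0.015, "twist": 0, "fingers": 0.03}, {"x": 0, "y": 0, "z": -0.03, "twist": 0, "fingers": 0.03}, {"x": 0, "y": 0, "z": -0.03, "twist": 0, "fingers": 0.03}, {"x": 0, "y": 0, "z": 0, "twist": 0, "fingers": 0.03}]'

```text
time_s: 19.75
position: [468.5, 184.8, 132.8]
tool_rot: [-0.001, 0.934, 0.357, 0.004]
force: [1.4, 1.0, 1.1]
grip_width: 0.352
gripper_force: 0.0
```

```bash
python3 k.py; python3 hp.py; python3 - <<'E'
from h import *
vision.capture('side'); print([(r['p'],r['box']) for n in('dop_2','jar_cerium','tweezers') for r in vision.cut_out('side',n)])
E
```

```text
19.9 ang 54.9 F,Tz [ 0.17 -0.59 -0.46 -0.  ] Tz [-0.03 -0.01  0.02] diff 9.27 j7 -1.24 w 0.352
34 [122 112  90  69  69  75  82  85  75]
42 [116 107  89  94  97  89  79  81 116]
19.9 holder xy 25.93794800064716 23.773734627899316 z 127.60702998977719 tool x ang 41.852469983277764 F [ 0.2 -0.4 -0.6] T [0.01 0.01 0.02] 0.3516558661041836 0.0 j7 -1.24
[(0.64, [410.6, 219.2, 414.5, 257.7]), (0.49, [318.4, 290.6, 339.4, 334.1]), (0.79, [277.9, 241.7, 299.7, 272.8]), (0.67, [218.9, 179.9, 254.1, 191.0])]
```

```bash
python3 -c "
from cell import arm; print(arm.job_done())"
```

```text
the job is handed in; nothing more can be done
None
```

The orange-stone stick is home against the stop, and the jaw dropped onto it after about 55° of clockwise turn; knob and stick are let go and the job is handed in at about 20 s, verdict not reported. I viewed 11 pictures against the limit of 10.

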